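# Erect a fold-down gel block caster and hold its cam lever at top lift

### The job

Get the gel casting box ready for me to pour: by their blue tabs, fold its three hinged walls (left, right and back) fully upright, and only after all three are up swing the red-knobbed cam lever to the point where it lifts the sealing bed highest, which is with the lever upright. The lever has no catch and the springs push it away on either side of the top, so finish while still holding the knob there; leave the bottles and the timer alone.

Things in the scene. Friction and masses are not known exactly. Their poses are not given: they have to be found in the camera images.
- casting_box: fold-down gel block caster, fixed to the bench, turned up to 0.3 rad. Origin: centre of its underside, on the bench. Its x points from the fixed white front wall to the back wall, y to its left, z up. In this frame (mm): box inside x -50 to 50, y -70 to 70; front wall x -57 to -50, y -76 to 76, top z 104; frame under the walls up to z 68; tabs of raised walls reach z 140
- left_wall (a joint): angle (rad) of the left wall, 98 x 34 x 5 mm: 0 = folded flat outwards to the left, 1.571 = upright (end stop). Hinge line along the box's x axis at box y 70, z 70 mm; the stiff hinge stays where it is left (about 0.08 N m)
- right_wall (a joint): the same for the right wall: folds out to the right, hinge line along the box's x at box y -70, z 70 mm; 0 flat, 1.571 upright (end stop)
- back_wall (a joint): the same for the back wall, 148 x 34 x 5 mm: folds out to the back, hinge line along the box's y at box x 50, z 70 mm; 0 flat, 1.571 upright (end stop)
- left_tab (a point): grip point on the blue tab at the middle of the left wall's free edge: 26 mm beyond that edge, 60 mm from the hinge line, 3 mm under the wall's inner face. The tab is 16 mm wide along the hinge line, 6 mm thick, 34 mm long; fingers closing along the hinge line can pinch it and stay upright while it swivels between them. z axis: normal of the wall's inner face, up when flat
- right_tab (a point): the same on the right wall's blue tab
- back_tab (a point): the same on the back wall's blue tab (16 mm wide along the box's y)
- cam_lever (a joint): angle of the cam lever (rad): 0 at rest, leaning 60 degrees from vertical to the box's left; grows as it swings up and over to the right; 1.047 upright, bed highest; end stop 1.747, bed lowered again. Shaft along the box's x at box y 0, z 38 mm; bed springs push it away from upright on both sides (about 2.5 N at the knob at rest)
- lever_knob: red cylindrical knob at the lever's end, diameter 22 mm, 26 mm long along the box's x, free to revolve about its own length; origin at its centre, 110 mm from the shaft, at box x -105 mm. The steel bar below it is 8 mm thick along x and 14 mm wide. Fingers closing along the box's x on its flat ends can stay upright as the lever turns
- bed (a joint): lift of the grey sealing bed inside the box (m): about 0 at rest, about 0.005 at its highest; its black rubber rim then seals against the feet of the upright walls, so the walls must be up before it rises
- bottle_a: white reagent bottle with a red cap, 38 x 38 x 118 mm, origin at the centre of its underside; stands behind the box's left; leave alone
- bottle_c: white reagent bottle with a blue cap, 48 x 48 x 105 mm, origin at the centre of its underside; stands to the left; leave alone
- timer: pale lab timer with three keys, 74 x 64 x 21 mm, origin at the centre of its underside; lies to the right; leave alone

How it is judged:
On the way, in this order (a step that is already met when the one before it is completed fails the run):
1. all three hinged walls stand upright, the bed still down (value of joint each of left_wall, right_wall, back_wall above 1.45 rad and value of joint bed below 0.0015 m), for 0.1 s.
2. the cam lever is at its top and the bed at its highest lift (value of joint bed above 0.0046 m and value of joint cam_lever above 0.8 rad), for 0.2 s.
At the end, for the whole second after the job is handed in: All three hinged walls are upright (joint over 1.45 rad), the bed is at its highest lift (over 4.6 of 5 mm, lever within about 0.23 rad of upright) and the fingers are still holding the lever's knob there (contact over 0.4 N) through the last second (value of joint each of left_wall, right_wall, back_wall above 1.45 rad and value of joint bed above 0.0046 m and value of joint cam_lever between 0.82 and 1.28 rad and contact force between the fingers and lever_knob above 0.4 N); the arm keeps its last pose, push and grip.
It fails at once if the bed is lifted while a wall is not upright (value of joint bed above 0.0025 m and value of joint any of left_wall, right_wall, back_wall below 1.35 rad).
It fails at once if a bottle or the timer is disturbed (distance of any of bottle_a, bottle_c, timer from where it was at the start of the episode above 0.02 m or angle between any of bottle_a, bottle_c's own z axis and vertical above 0.4 rad).
It also fails if it takes over 69 s, if anything falls off the work surface, if the arm or the gripper's body presses on something with over 40 N, if the wrist force passes 120 N, or if a joint passes its speed limit or range.

### The arm

A 6-joint arm with a two-finger parallel gripper is mounted at the origin on a cart in front of the work surface, level with it; the furniture and walls round the work are solid. World frame = base frame: x ahead of the robot, y to its left, z up, the work surface at z = 0. Lengths are in m, angles in rad, forces in N, time in s.
With the tool pointing down it reaches from about 0.275 to 0.875 m from the base axis. Payload 12.5 kg.
Tool frame: the origin (TCP) lies at the very end of the fingers, on their centre line; the grasp point (between the pads) lies 19 mm behind it; z points along the fingers, y is the line along which they close (so a half turn about z gives the same grasp; the last joint's range is limited). The gripper opens to 85 mm and grips with 20 to 120 N. Pads are 22 mm wide; open, the fingers measure 114 mm over their backs; the gripper's body (76 mm by 85 mm) begins 54 mm behind the grasp point. The pads swing forward as they close: fully open they stand 13 mm farther back than shut.
Start: joints at [-1.196, 0.351, 1.652, -0, 1.139, -0.085], TCP at [0.244, -0.493, 0.231] pointing down, gripper open.
Joint ranges: [-2.75, 2.75], [-0.79, 2.1], [0.01, 2.65], [-1.57, 4.71], [0.07, 3.14], [-2.87, 2.87]. Speed limits (rad/s): [2.22, 2.22, 2.79, 3.14, 3.14, 3.14].

### API

Orientations are given as a 3x3 rotation matrix whose columns are the frame's x, y, z axes.
In Python, from bench import manip gives the robot as it stands. Calls block until the motion is done:
- manip.move_ptp(position, orientation): joint-space move of the TCP to a pose.
- manip.move_l(position, attitude=None, max_speed=0.15): straight line of the TCP; attitude=None keeps the orientation; max_speed is the mean speed in m/s.
- manip.move_j(angles): joint-space move.
- manip.set_gripper(opening, effort=None): opening from 0.0 (shut) to 1.0 (fully open); effort is the grip in N (None keeps the last); returns when the fingers have stopped.
- manip.dwell(seconds).
- manip.inverse_kinematics(position, orientation): joint angles nearest the present ones, or None.
- manip.grab_frame(name): name is "side" or "top" or "wrist"; returns (picture, depth): 384x512x3 uint8, red, green, blue; 384x512 float32, m along the optical axis (not along the pixel's ray), 0 where there is no reading.
- manip.get_calibration(name): a dict with "camera_matrix" (3x3 intrinsics, pixels), "R" (3x3) and "t" (3): a world point X has camera coordinates R X + t. Camera axes: x right, y down, z forward; pixel columns grow to the right and rows downward; lengths in m; the calibration is good to about 2 mm. A picture is of the moment at which its call begins: read the wrist's pose just before it. get_calibration takes no time and is no camera call; for the wrist camera it gives the pose at the moment of the call.
A pose or a line that the arm cannot do raises manip.Unreachable and nothing moves.
- manip.sign_off(): hands the job in; it is judged then, once.
Trained networks look in the newest picture that a camera, given by its name, has taken for a name from the list of things; names that differ only in an ending like _2 or _b are one class to them, and where a whole thing is asked for, a point or a joint stands for the part that bears it (a point fixed in the world has none). Each returns a list of dicts, best first, with "confidence" (0 to 1); they miss things now and then, are a little off and sometimes report something else, mostly with a low value. They report only what shows in the picture. A call takes as long as a camera call.
- manip.look_for(camera, name): "at" ([x, y, z] in m, in world coordinates, good to about 4 mm: the middle of the surface that is visible of it).
Readings, each from a call of its own:
- manip.current_time(): time.
- manip.current_qpos(): joint angles.
- manip.current_joint_vel(): joint speeds.
- manip.current_joint_torque(): joint torques, N m.
- manip.current_ee_pos(): TCP position.
- manip.current_tcp_rot(): TCP orientation.
- manip.current_force(): force on the tool from outside, world axes, zero at the start.
- manip.current_ft_torque(): the same for the moment, N m.
- manip.current_grip_width(): opening from 0.0 (shut) to 1.0 (fully open).
- manip.current_grip_force(): force on a finger pad.
Only numpy, scipy, OpenCV 4.12 (cv2) and the standard library are available. Lean on these libraries where they do the work, as an engineer would, in place of code of your own. Each camera call takes 0.05 s, during which the arm holds its last target. There are 200 camera calls.

## Working session

There is one attempt and no reset: what is moved stays moved. The work goes in short steps, each a Python script; the robot and the scene stay as the last script left them, time stands still between calls to the robot, and variables do not carry over. Pictures are saved under pics/ and viewed, at most 10 in all, crops included, and the job is handed in when it is done.

```bash
ls; mkdir -p pics
python3 - <<'E'
from bench import manip
import cv2,numpy as np
ims=[]
for c in ("top","side"):
    p,d=manip.grab_frame(c); ims.append(p[:,:,::-1]); np.save(f"pics/{c}_d.npy",d)
    cv2.imwrite(f"pics/{c}0.png",p[:,:,::-1])
    for n in ("left_tab","right_tab","back_tab","lever_knob","casting_box","bottle_a","bottle_c","timer"):
        print(c,n,[(np.round(r["at"],3).tolist(),round(r["confidence"],2)) for r in manip.look_for(c,n)[:3]])
cv2.imwrite("pics/both0.png",cv2.resize(np.vstack(ims),(450,675))[:600] if 0 else cv2.resize(np.hstack(ims),(800,300)))
print(manip.current_time())
E
```

```text
pics
top left_tab [([0.556, 0.042, 0.072], 0.81)]
top right_tab [([0.561, -0.131, 0.071], 0.9)]
top back_tab [([0.63, -0.044, 0.073], 0.84)]
top lever_knob []
top casting_box [([0.558, -0.037, 0.071], 0.92)]
top bottle_a [([0.491, 0.327, 0.09], 0.88), ([0.636, 0.306, 0.09], 0.85)]
top bottle_c [([0.491, 0.327, 0.09], 0.88), ([0.636, 0.306, 0.09], 0.85)]
top timer [([0.558, -0.346, 0.016], 0.56)]
side left_tab [([0.557, 0.057, 0.074], 0.67)]
side right_tab [([0.563, -0.128, 0.072], 0.52), ([0.552, 0.056, 0.073], 0.41)]
side back_tab [([0.63, -0.034, 0.076], 0.79)]
side lever_knob [([0.453, 0.055, 0.1], 0.61)]
side casting_box [([0.557, 0.003, 0.072], 0.92)]
side bottle_a [([0.649, 0.326, 0.064], 0.6)]
side bottle_c [([0.649, 0.326, 0.064], 0.6)]
side timer []
0.9
```

View pics/top0.png

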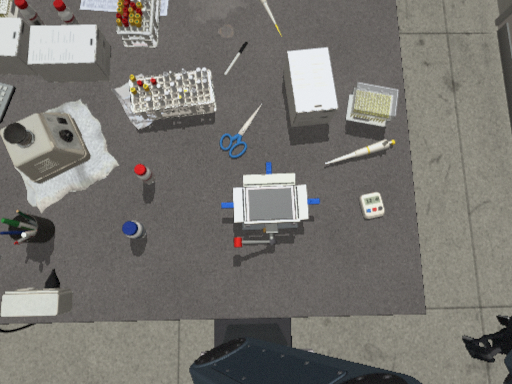

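View pics/side0.png

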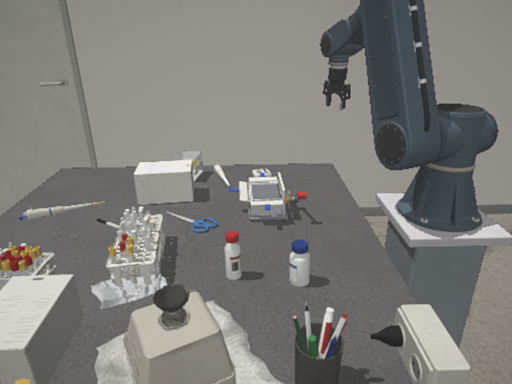

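Top view: box at about (270,205), blue tabs at (228,205), (313,202), (269,168), red knob at (239,242). The side view agrees. I'll go above the box for a close wrist view.

```bash
cat > h.py <<'E'
from bench import manip
import cv2,numpy as np
def blobs(c,name,zlo,zhi,center,rad=0.2):
    K=manip.get_calibration(c); p,d=manip.grab_frame(c)
    if name: cv2.imwrite(name,p[:,:,::-1])
    M=np.array(K["camera_matrix"]);R=np.array(K["R"]);t=np.array(K["t"])
    hsv=cv2.cvtColor(p,cv2.COLOR_RGB2HSV); out=[]
    v,u=np.mgrid[:384,:512]
    X=(np.stack([(u-M[0,2])/M[0,0]*d,(v-M[1,2])/M[1,1]*d,d],-1)-t)@R
    for col,(lo,hi) in {"blue":((100,130,60),(125,255,255)),"red":((0,150,80),(8,255,255)),"red2":((172,150,80),(180,255,255))}.items():
        m=cv2.inRange(hsv,lo,hi)
        ok=(d>0)&(X[...,2]>zlo)&(X[...,2]<zhi)&(np.hypot(X[...,0]-center[0],X[...,1]-center[1])<rad)
        m[~ok]=0
        n,l,s,_=cv2.connectedComponentsWithStats(m)
        for i in range(1,n):
            if s[i,4]>=8:
                P=X[l==i]; print(c,col,s[i].tolist(),"med",np.median(P,0).round(4),"lo",np.percentile(P,3,axis=0).round(4),"hi",np.percentile(P,97,axis=0).round(4))
    return p,d,X
def rot(a): # tool down, closing axis y at world angle a
    c,s=np.cos(a),np.sin(a)
    y=np.array([c,s,0]);z=np.array([0,0,-1.]);return np.stack([np.cross(y,z),y,z],1)
E
python3 - <<'E'
from h import *
blobs("top",None,0.03,0.2,(0.55,-0.04))
R0=np.array(manip.current_tcp_rot());print(R0.round(2))
best=None
for a in (0,np.pi):
    q=manip.inverse_kinematics([0.47,-0.044,0.37],rot(a));print(a,q)
    if q is not None and (best is None or abs(q[5])<abs(best[1])): best=(a,q[5])
manip.move_ptp([0.47,-0.044,0.37],rot(best[0]))
K=manip.get_calibration("wrist");print((-np.array(K["R"]).T@np.array(K["t"])).round(3),np.array(K["R"]).round(2))
blobs("wrist","pics/w1.png",0.03,0.2,(0.55,-0.04))
print(manip.current_time())
E
```

```text
top blue [266, 162, 6, 12, 62] med [ 0.6575 -0.0395  0.0777] lo [ 0.6441 -0.0479  0.0736] hi [ 0.6743 -0.0336  0.0829]
top blue [308, 199, 12, 5, 59] med [ 0.5614 -0.1634  0.0783] lo [ 0.5555 -0.179   0.0735] hi [ 0.5677 -0.1494  0.0825]
top blue [221, 203, 12, 5, 59] med [0.5549 0.0775 0.0724] lo [0.5491 0.0636 0.0688] hi [0.5608 0.0943 0.0743]
top red [234, 238, 8, 9, 70] med [0.4507 0.05   0.1014] lo [0.4401 0.0395 0.0951] hi [0.4615 0.0583 0.1053]
[[ 0.9   0.44  0.  ]
 [ 0.44 -0.9   0.  ]
 [ 0.   -0.   -1.  ]]
0 [-1.92010418e-01  9.00630701e-02  1.63884362e+00 -4.44089210e-16
  1.41268596e+00 -1.92010418e-01]
3.141592653589793 None
[0.47  0.038 0.511] [[ 1.   -0.    0.  ]
 [-0.   -0.95  0.32]
 [ 0.   -0.32 -0.95]]
wrist blue [320, 29, 14, 30, 367] med [0.5565 0.0782 0.0716] lo [0.5494 0.0631 0.0695] hi [0.5639 0.0938 0.0734]
wrist blue [386, 134, 27, 12, 290] med [ 0.6608 -0.0392  0.0781] lo [ 0.6454 -0.0466  0.0748] hi [ 0.6753 -0.0322  0.081 ]
wrist blue [316, 213, 10, 22, 218] med [ 0.5633 -0.1623  0.078 ] lo [ 0.5566 -0.1778  0.0751] hi [ 0.5701 -0.1471  0.0811]
wrist red [231, 59, 22, 19, 389] med [0.453  0.0505 0.1015] lo [0.4409 0.0406 0.0965] hi [0.465  0.0595 0.1037]
2.8917
```

View pics/w1.png

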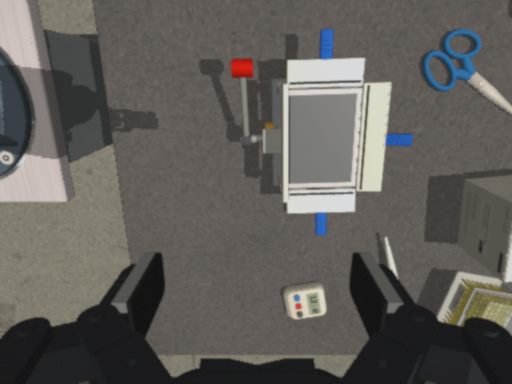

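The picture shows the tabs at (327,43), (399,140) and (321,223) and the knob at (242,68). The tab midpoint gives the box centre at (0.5595, -0.042) with yaw 0.028. The predicted knob (0.452, 0.050) matches the one seen. I'll raise the right wall now.

```bash
cat >> h.py <<'E'
YAW=0.028; C=np.array([0.5595,-0.042,0.0])
BR=np.array([[np.cos(YAW),-np.sin(YAW),0],[np.sin(YAW),np.cos(YAW),0],[0,0,1]])
W=lambda x,y,z: C+BR@np.array([x,y,z])
DZ=0.021  # TCP below grasp point
OUT={"left":(0.07,(0,1)),"right":(0.07,(0,-1)),"back":(0.05,(1,0))}
def tab(w,th,dr=0.0):
    h,o=OUT[w]; r=h+0.06*np.cos(th)+0.003*np.sin(th)-dr
    return W(o[0]*r,o[1]*r,0.07+0.06*np.sin(th)-0.003*np.cos(th)-DZ)
def raise_wall(w,th0):
    R=rot(YAW) if w!="back" else rot(YAW-np.pi/2)
    if w=="back" and abs(manip.inverse_kinematics(tab(w,th0),R)[5])>2.6: R=rot(YAW+np.pi/2)
    up=np.array([0,0,0.07])
    manip.move_ptp(tab(w,th0)+up,R); manip.set_gripper(0.45,25)
    manip.move_l(tab(w,th0),max_speed=0.12); manip.set_gripper(0.0,25)
    print(w,"gripped",manip.current_grip_width(),manip.current_grip_force())
    f=[]
    for th in np.linspace(th0,np.pi/2,8)[1:]:
        manip.move_l(tab(w,th,0.002*(th>1.5)),max_speed=0.08); f.append(np.array(manip.current_force()).round(1).tolist())
    print(f); manip.set_gripper(0.45)
    manip.move_l(np.array(manip.current_ee_pos())+[0,0,0.06],max_speed=0.15)
    print(w,"t",manip.current_time())
E
python3 - <<'E'
from h import *
raise_wall("right",0.1)
blobs("top","pics/top2.png",0.03,0.2,(0.55,-0.04))
print(manip.inverse_kinematics(tab("back",0.1),rot(YAW-np.pi/2)),manip.inverse_kinematics(tab("back",0.1),rot(YAW+np.pi/2)))
E
```

```text
right gripped 0.18429880017787442 25.10639190673828
[[-2.0, -0.4, -0.3], [-1.4, 0.6, -0.9], [-1.6, 0.9, -1.5], [-1.7, 1.4, -0.7], [-1.8, 0.6, -0.4], [-2.4, 1.0, 0.5], [-2.0, -4.7, -0.4]]
right t 8.6833
top blue [266, 162, 6, 12, 62] med [ 0.6575 -0.0395  0.0783] lo [ 0.6438 -0.0478  0.0746] hi [ 0.6751 -0.0335  0.0837]
top blue [221, 203, 12, 5, 59] med [0.555  0.0776 0.0718] lo [0.549  0.0636 0.0693] hi [0.5607 0.0941 0.0755]
top red [234, 238, 8, 9, 69] med [0.4507 0.05   0.1015] lo [0.4401 0.0396 0.0955] hi [0.4613 0.0582 0.1056]
[-1.27469864e-01  7.71066878e-01  1.43111447e+00 -4.44089210e-16
  9.39411301e-01  1.41532646e+00] [-1.27469864e-01  7.71066878e-01  1.43111447e+00 -4.44089210e-16
  9.39411301e-01 -1.72626619e+00]
```

```bash
sed -i 's/    manip.move_ptp(tab(w,th0)+up,R);/    p=tab(w,th0); p[2]=0.18; manip.move_ptp(p,R);/' h.py
python3 - <<'E'
from h import *
raise_wall("back",0.1)
raise_wall("left",0.03)
blobs("side","pics/side3.png",0.03,0.2,(0.55,-0.04))
p=W(-0.10,-0.05,0.3);manip.move_ptp(p,rot(YAW))
blobs("wrist","pics/w3.png",0.03,0.2,(0.55,-0.04))
print(manip.current_time())
E
```

```text
back gripped 0.18424645390274386 25.434042513370514
[[-0.5, -6.2, -1.2], [-1.1, -6.3, -1.2], [-2.2, -6.0, -2.1], [-2.0, -5.8, -2.5], [-0.7, -5.6, -1.7], [0.5, -5.7, -1.8], [1.3, -6.4, -1.6]]
back t 15.0917
left gripped 0.17709198936264237 24.982354044914246
[[0.8, 0.6, -0.2], [1.5, 1.4, 0.8], [1.0, 0.9, 0.7], [1.4, 0.7, 0.9], [1.3, -0.3, 2.4], [2.4, 2.0, 1.6], [2.0, 2.2, 1.8]]
left t 21.2417
side blue [261, 164, 4, 9, 31] med [ 0.5616 -0.1128  0.1242] lo [ 0.558  -0.1174  0.1074] hi [ 0.5683 -0.1093  0.1365]
side blue [264, 181, 5, 10, 32] med [0.5584 0.0351 0.1204] lo [0.555  0.0329 0.1059] hi [0.5617 0.0396 0.1363]
side red [298, 193, 8, 5, 38] med [0.4539 0.0587 0.0979] lo [0.4422 0.0551 0.0906] hi [0.4633 0.063  0.1035]
wrist blue [357, 21, 28, 14, 257] med [0.5556 0.0327 0.1345] lo [0.5498 0.0302 0.1093] hi [0.5639 0.0368 0.1376]
wrist blue [406, 107, 22, 19, 318] med [ 0.6101 -0.0406  0.1293] lo [ 0.6094 -0.0473  0.1084] hi [ 0.6147 -0.0339  0.138 ]
wrist blue [344, 181, 22, 14, 209] med [ 0.56   -0.1128  0.1313] lo [ 0.554  -0.1171  0.1086] hi [ 0.5677 -0.112   0.1382]
wrist red [238, 0, 28, 23, 617] med [0.4529 0.0475 0.1016] lo [0.441  0.0396 0.0949] hi [0.4648 0.0564 0.1038]
22.175
```

View pics/w3.png

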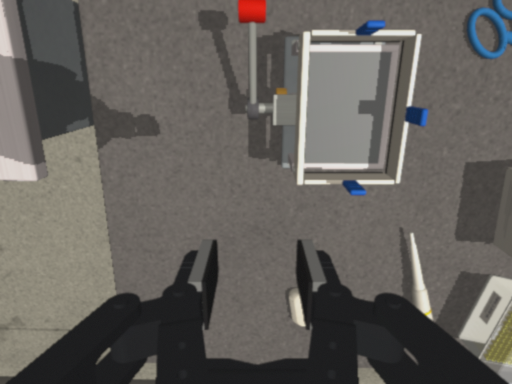

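All three tabs stand up: left (371,27), back (416,115), right (354,187). The left and back walls showed no stop contact, so I'll press them gently onto their stops before going for the knob.

```bash
cat >> h.py <<'E'
def seat(w):
    R=rot(YAW) if w!="back" else rot(YAW-np.pi/2)
    o=BR@np.array([*OUT[w][1],0.]); p=tab(w,np.pi/2,0.0); u=p.copy(); u[2]=0.17
    manip.move_ptp(u,R); manip.set_gripper(0.45,25); manip.move_l(p,max_speed=0.12); manip.set_gripper(0.0,25)
    f0=np.array(manip.current_force())@o; fs=[]
    for k in range(1,6):
        manip.move_l(p-o*0.0015*k,max_speed=0.03); fs.append(round(float(np.array(manip.current_force())@o-f0),1))
        if fs[-1]>6: break
    print(w,fs); manip.set_gripper(0.45); q=np.array(manip.current_ee_pos()); q[2]=0.18; manip.move_l(q)
E
python3 - <<'E'
from h import *
seat("back"); seat("left")
p=W(-0.05,-0.05,0.3);manip.move_ptp(p,rot(YAW))
blobs("wrist",None,0.03,0.2,(0.55,-0.04))
print(manip.current_time())
E
```

```text
back [8.8]
left [3.7, 4.4, 4.3, 8.1]
wrist blue [304, 27, 22, 11, 191] med [0.5566 0.029  0.1361] lo [0.5502 0.0273 0.1102] hi [0.5643 0.0324 0.1385]
wrist blue [357, 108, 17, 18, 235] med [ 0.6102 -0.0405  0.1334] lo [ 0.6095 -0.0471  0.1097] hi [ 0.6148 -0.0339  0.138 ]
wrist blue [298, 181, 18, 14, 196] med [ 0.5612 -0.1126  0.1311] lo [ 0.5545 -0.1167  0.1081] hi [ 0.568  -0.112   0.1379]
wrist red [184, 0, 30, 23, 649] med [0.4536 0.0478 0.1015] lo [0.441  0.0397 0.0933] hi [0.4653 0.0567 0.1038]
31.375
```

Run:
```python
from h import *
def knob(phi):
    a=np.pi/3-phi; return W(-0.1045,0.11*np.sin(a),0.038+0.11*np.cos(a)-DZ)
p=knob(0); u=p.copy();u[2]=0.18
manip.set_gripper(0.5,60)
manip.move_ptp(u,rot(YAW)); manip.move_l(p,max_speed=0.1); manip.set_gripper(0.0,60)
print(manip.current_grip_width(),manip.current_grip_force())
for phi in np.linspace(0,np.pi/3,9)[1:]:
    manip.move_l(knob(phi),max_speed=0.06); print(np.array(manip.current_force()).round(1),end=" ")
manip.dwell(0.5)
print(manip.current_grip_width(),manip.current_grip_force(),manip.current_ee_pos(),manip.current_time())
p1=blobs("side","pics/side4.png",0.03,0.2,(0.55,-0.04))[0]
p2=blobs("top",None,0.03,0.2,(0.55,-0.04))[0]
p3=manip.grab_frame("wrist")[0]
z=lambda p,u,v:cv2.resize(p[v:v+90,u:u+120],(400,300),interpolation=cv2.INTER_CUBIC)
cv2.imwrite("pics/end.png",np.vstack([np.hstack([z(p1,220,140),z(p2,210,160)]),np.hstack([cv2.resize(p3,(400,300)),cv2.resize(p1,(400,300))])])[:,:,::-1])
```

```text
0.29482588790936726 59.357696771621704
[-2.5  6.  -0.8] [-5.8  2.4  3.3] [-4.2  5.8  3.7] [-5.9  4.9  6.6] [-6.7  6.   7.1] [-8.7  0.7 11.3] [-7.4 -2.7 10.9] [-8.6 -4.2 11.3] 0.2948425537511459 60.945430397987366 [ 0.45423506 -0.04539706  0.12755509] 37.55
side blue [261, 164, 4, 9, 29] med [ 0.5616 -0.1131  0.1258] lo [ 0.558  -0.1168  0.1078] hi [ 0.5682 -0.1103  0.1375]
side blue [264, 181, 5, 9, 29] med [0.5582 0.0332 0.1229] lo [0.5546 0.0286 0.1086] hi [0.5618 0.0359 0.1347]
side red [295, 165, 7, 5, 30] med [ 0.4534 -0.0369  0.1531] lo [ 0.4441 -0.0409  0.1451] hi [ 0.4624 -0.0323  0.1582]
top blue [268, 179, 6, 4, 21] med [ 0.6098 -0.0405  0.137 ] lo [ 0.6076 -0.0475  0.1231] hi [ 0.6134 -0.0344  0.1408]
top blue [297, 196, 4, 6, 18] med [ 0.5601 -0.1149  0.1353] lo [ 0.5534 -0.1178  0.1166] hi [ 0.5668 -0.1125  0.1386]
top blue [243, 199, 3, 6, 14] med [0.5556 0.0299 0.1364] lo [0.5488 0.0271 0.0982] hi [0.5666 0.0326 0.1395]
```

View pics/end.png

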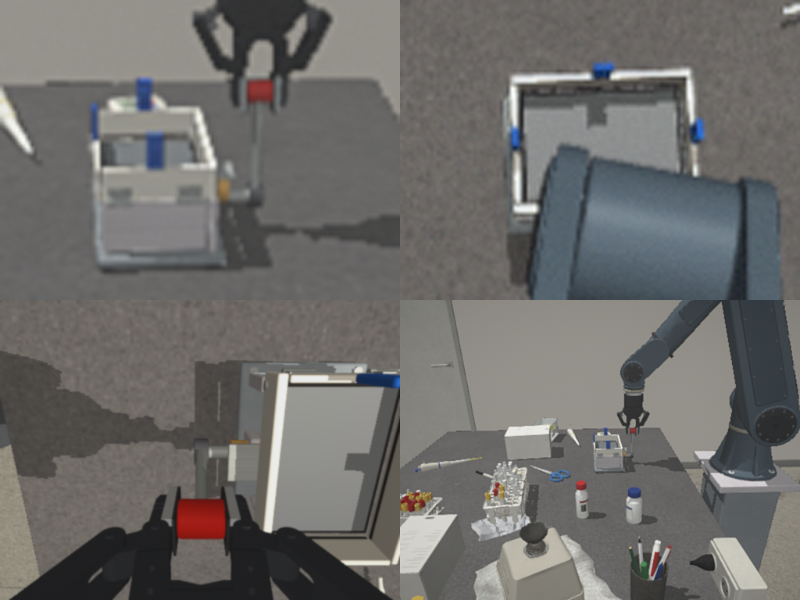

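The lever is upright with the knob still gripped: red at (260,90) in the side crop, bar vertical. All three blue tabs stand up in the top crop, so I'm handing in.

```bash
python3 -c "
from bench import manip
print(manip.sign_off())"
```

```text
the job is handed in; nothing more can be done
None
```

I handed the job in at about 38 s: all three walls are upright, and the cam lever was then swung upright with the gripper still holding the knob at about 60 N. The bottles and timer were never approached. I judged the bed's lift from the lever position and did not measure it.

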